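Latch the offcut box to the punch machine

TASK

Fasten the offcut box to the punch machine with its draw latch: flip the wire loop off the raised lever and over the hooked keeper on the box, then push the lever down flat, past centre, so that the loop pulls the box tight and stays latched by itself. Leave the other things on the counter where they are.

Things in the scene. Friction and masses are not known exactly. Their poses are not given: they have to be found in the camera images.
- machine: Dark cast-iron bench punch machine, fixed. Origin on the counter straight below the latch lever's pivot; z up; +y runs level from the lever to the keeper and offcut box (the latch lies along y, centred at x = 0); x is across the latch. Bed 130 mm wide, 70 mm high, y = -300 to +38 mm; a column with overhanging head and crank, 315 mm high, stands at y = -205 to -400 mm.
- pivot (a point): The latch lever's pivot axis (parallel to the machine's x), 90 mm above the counter.
- latch_lever (a joint): Lever angle about the pivot: 0 = flat, level, pointing to the machine's -y, on its stop (latched); positive = raised; 1.57 upright; 1.9 its stop, leaning to the keeper. Starts at 1.15 to 1.42, leaning a little away from the keeper. Stiff hinge (0.13 N m): stays where it is left. Dead centre is near 0.2; pressed below that it holds shut.
- lever_tip (a point): The rolled end of the lever, a plain steel plate 40 mm wide, 5 mm thick, 83 mm from the pivot to this point; the roll is 10 mm thick and 46 mm wide.
- latch_loop (a joint): Loop angle against the lever; the loop's elevation above level, from the machine's +y, is this minus latch_lever. Starts near 3.15: the loop stands along the lever, leaning back on a stop. Swings freely: tipped past upright to the keeper it falls over the keeper on to the pad beyond, if the lever is at 1.1 or more (else the bar lands on the hook).
- loop_bar (a point): Middle of the loop's end bar (parallel to the machine's x). The loop is a U of 8 mm steel rod, 62 mm wide outside, 46 inside, astride the lever, hinged to it 34 mm from the pivot (at lever angle minus 0.12 rad, seen from the pivot); 103 mm from this hinge to the bar, so folded up, the bar stands about 50 mm past the lever's end. 0.1 kg.
- keeper (a point): Seat of the keeper on the offcut box: on the face (looking to the machine's +y) of its 36 mm wide post, at the height of a bar lying on the keeper's pad (84 mm above the counter). The post's hooked lip projects 5 mm to +y, from 8 to 15 mm above this point. A hooked bar's centre is about 4 mm to +y of it.
- offcut_box (a joint): How far the offcut box (sheet steel, 120 x 165 x 70 mm) is drawn towards the machine against its springy rubber seal: 0 = loose, about 0.0045 m = latched tight. Springs back to 0 unless latched.
- last: Bystander: beech shoe last, 230 mm long, 82 mm wide, 108 mm high, standing on the counter; origin at its underside.
- die: Bystander: brass grommet die, 56 mm diameter, 75 mm high; origin at its underside.
- tin: Bystander: open round tin with silver hooks, 90 mm diameter, 45 mm high; origin at its underside.
- rule: Bystander: flat steel rule 300 x 30 x 4 mm; origin at its underside.

How it is judged:
By the outcome, as a careful person would: the job done as asked, in the order asked, and still so for the second after the job is handed in, with the robot touching nothing.
It also fails if it takes over 40 s, if anything falls off the work surface, if the arm or the gripper's body presses on something with over 40 N, if the wrist force passes 120 N, or if a joint passes its speed limit or range.

ROBOT

A 6-joint arm with a two-finger parallel gripper is mounted at the origin on the work surface. World frame = base frame: x ahead of the robot, y to its left, z up, the work surface at z = 0. Lengths are in mm, angles in rad, forces in N, time in s.
With the tool pointing down it reaches from about 350 to 950 mm from the base axis. Payload 17.4 kg.
Tool frame: the origin (TCP) lies at the very end of the fingers, on their centre line; the grasp point (between the pads) lies 19 mm behind it; z points along the fingers, y is the direction in which the jaws open and shut (so a half turn about z gives the same grasp; the last joint's range is limited). The gripper opens to 93 mm and grips with 3 to 60 N. Pads are 15 mm wide; open, the fingers measure 128 mm over their backs; the gripper's body (75 mm by 188 mm) begins 65 mm behind the grasp point.
Start: joints at [1.105, 0.116, 1.442, -0, 1.584, -0.038], TCP at [280.046, 614.172, 218.646] pointing down, gripper open.
Joint ranges: [-2.83, 2.83], [-0.83, 2.19], [0.07, 2.5], [-1.14, 4.28], [0.01, 3], [-2.97, 2.97]. Speed limits (rad/s): [1.89, 1.89, 2.22, 3.14, 3.14, 3.14].

INTERFACE

Orientations are given as a unit quaternion [x, y, z, w].
In Python, from bench import env, viewer, job_done gives the robot as it stands. The module is installed in compiled form; this text tells all that it offers.
- The arm moves only by the tool arm_command, never from a script. Its arguments are lists of equal length, an entry for each row: "translation": the shift along the tool's x, y, z in m, a list of three; "twist": the turn about the tool's z in degrees; "claw": the closure, from -1 (fully open) to 1 (shut). In form: {"translation": [[dx, dy, dz], ...], "twist": [twist, ...], "claw": [claw, ...]}. A call has 1 to 12 rows; each row is the pose to reach, as a shift and turn from the pose measured when the call began, along the tool's axes at that moment; what a row does not reach only later rows make up. A row lasts 1/8 s, in which the tool goes at most 62.5 mm and 10.7 degrees, less where a joint would pass 70% of its speed; a pose out of reach is approached as far as the arm can. A call with a gripper value outside its range is refused whole. The fingers move at their own pace and stop on an object; "newtons" is the grip in N (left out, the last holds). Time passes only in rows, so rows that repeat a pose let the fingers close. It gives the time, the measured TCP pose, the force and the opening at its end, in the units of the state.
- env.observe(): the state, without advancing time (a new reading comes with each control period).
- viewer.capture(name): name is "scene" or "top" or "wrist"; returns the picture (480x640x3 uint8, blue, green, red); there is no depth.
- viewer.camera_params(name): a dict with "mtx" (3x3 intrinsics, pixels), "R" (3x3) and "t" (3): a world point X has camera coordinates R X + t; the wrist camera has in their place "T_tool_cam" (4x4, takes a point from camera to tool coordinates, whose origin is the TCP and whose axes are the flange's). Camera axes: x right, y down, z forward; pixel columns grow to the right and rows downward; lengths in mm; the calibration is good to about 2 mm. A picture is of the moment at which its call begins: read the wrist's pose just before it. camera_params takes no time and is no camera call.
- job_done(): hands the job in, once; it reports no verdict.
Trained networks look in the newest picture that a camera, given by its name, has taken for a name from the list of things; names that differ only in an ending like _2 or _b are one class to them, and where a whole thing is asked for, a point or a joint stands for the part that bears it (a point fixed in the world has none). Each returns a list of dicts, best first, with "score" (0 to 1); they miss things now and then, are a little off and sometimes report something else, mostly with a low value. They report only what shows in the picture. A call takes as long as a camera call.
- viewer.find_in(camera, label): "extent" ([left, top, right, bottom] in pixels, round what is visible of it).
- viewer.trace(camera, label): "region" (480x640 bool, what is visible of it) and "extent" ([left, top, right, bottom] in pixels, round what is visible of it).
The state is a dict: "time_s": time; "joints": joint angles; "qvel": joint speeds; "tau": joint torques, N m; "tcp_pos": TCP position; "orientation": TCP orientation; "contact_force": force on the tool from outside, world axes, zero at the start; "ft_torque": the same for the moment, N m; "finger_gap": finger opening in mm.
Only numpy, scipy, OpenCV 4.12 (cv2) and the standard library are available. Lean on these libraries where they do the work, as an engineer would, in place of code of your own. Each camera call takes 0.05 s, during which the arm holds its last target.

## Working session

There is one attempt and no reset: what is moved stays moved. The work goes in short steps, Python scripts to look and compute and a tool call to move; the robot and the scene stay as the last step left them, time stands still between calls to the robot, and variables do not carry over. Pictures are saved under pics/ and viewed, and the job is handed in when it is done.

Besides the shell and the picture viewer there is one more tool, called after ">>>" by a JSON object that holds its "op" and its "data", one argument or row to a line. arm_command: Moves the arm, as the interface text tells. Its arguments: {"type":"object","properties":{"translation":{"type":"array"},"twist":{"type":"array"},"claw":{"type":"array"},"newtons":{"type":"number"}},"required":["translation","twist","claw"]}

```bash
mkdir -p pics; ls; python3 - <<'E'
from bench import env, viewer
import cv2
print(env.observe())
for n in ["scene","top","wrist"]:
    im=viewer.capture(n); cv2.imwrite(f"pics/{n}0.png",im)
    print(n,{k:v.round(3).tolist() if hasattr(v,'round') else v for k,v in viewer.camera_params(n).items()})
E
```

```text
pics
{'time_s': 0.0, 'joints': array([ 1.10522768e+00,  1.16487147e-01,  1.44229949e+00,  7.50250310e-06,
        1.58399424e+00, -3.78228586e-02]), 'qvel': array([ 2.91328531e-03, -1.10567922e-04,  6.86438405e-04, -9.21332534e-05,
       -4.30305262e-04, -7.67466128e-04]), 'tau': array([-1.42666169e-03, -7.21292138e+01, -6.22599220e+01,  7.79337413e-02,
        2.40613270e-02, -7.58573970e-05]), 'tcp_pos': array([279.92695744, 613.98210559, 217.88314842]), 'orientation': array([ 2.12246054e-01,  9.77216076e-01, -5.74458202e-04, -1.51594349e-04]), 'contact_force': array([ 0.79901684, -0.68791461, -0.44172933]), 'ft_torque': array([ 0.00084726, -0.03783767, -0.0427262 ]), 'finger_gap': 93.20999057199757}
scene {'mtx': [[613.466, 0.0, 325.857], [0.0, 613.466, 237.743], [0.0, 0.0, 1.0]], 'R': [[0.471, 0.882, -0.001], [0.642, -0.344, -0.686], [-0.605, 0.323, -0.728]], 't': [-238.297, -319.28, 1412.403]}
top {'mtx': [[436.205, 0.0, 312.382], [0.0, 436.205, 241.05], [0.0, 0.0, 1.0]], 'R': [[-0.009, -0.999, -0.041], [-0.997, 0.012, -0.076], [0.077, 0.04, -0.996]], 't': [-6.372, 584.709, 745.321]}
wrist {'mtx': [[331.328, 0.0, 317.736], [0.0, 331.328, 237.328], [0.0, 0.0, 1.0]], 'T_tool_cam': [[-0.0, -0.971, -0.241, 66.348], [1.0, -0.0, -0.0, 0.584], [0.0, -0.241, 0.971, -166.541], [0.0, 0.0, 0.0, 1.0]]}
```

View pics/scene0.png

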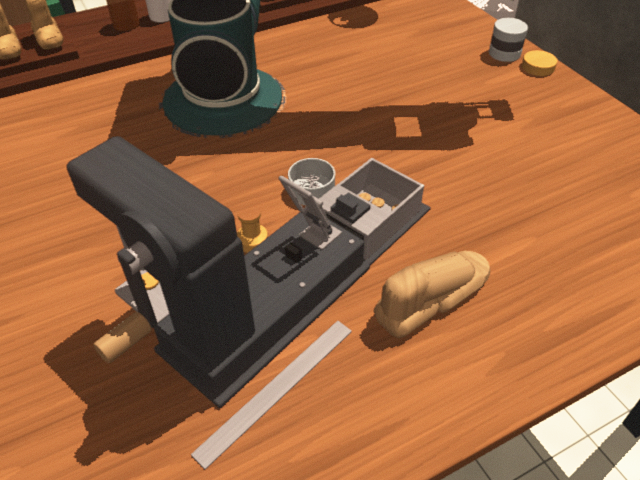

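View pics/top0.png

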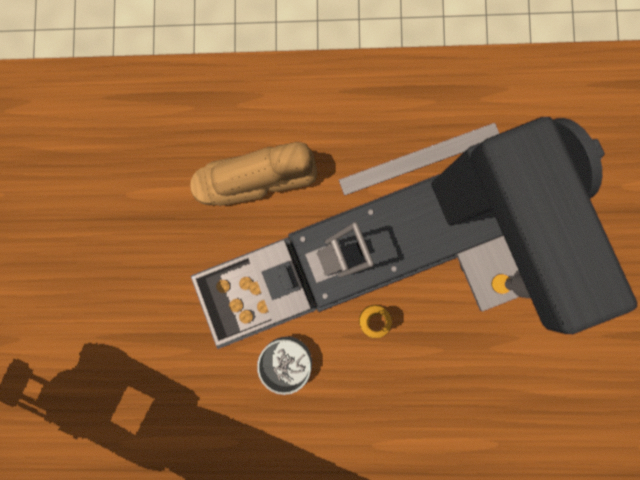

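View pics/wrist0.png

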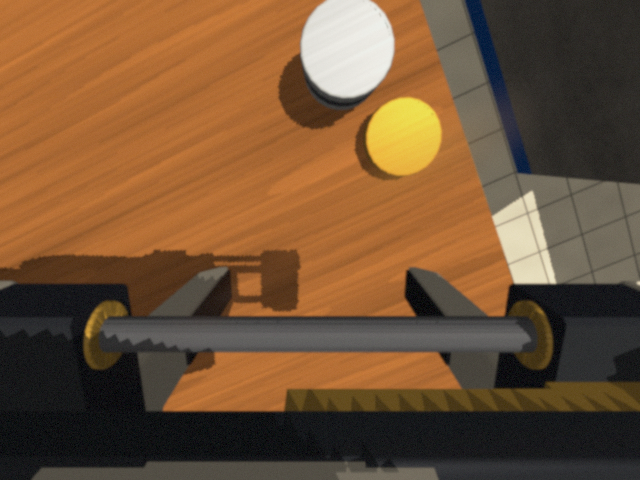

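```bash
python3 - <<'E'
from bench import env, viewer
import cv2,numpy as np
top=cv2.imread("pics/top0.png");sc=cv2.imread("pics/scene0.png")
cv2.imwrite("pics/t1.png",cv2.resize(top[200:360,185:415],(800,556),interpolation=cv2.INTER_CUBIC))
cv2.imwrite("pics/s1.png",cv2.resize(sc[150:300,230:430],(800,600),interpolation=cv2.INTER_CUBIC))
for c in ["scene","top"]:
    viewer.capture(c)
    for l in ["latch_lever","lever_tip","latch_loop","loop_bar","keeper","offcut_box","last","die","tin","rule"]:
        r=viewer.find_in(c,l); print(c,l,[(np.round(q["extent"]).tolist(),round(q["score"],2)) for q in r[:2]])
E
```

```text
scene latch_lever [([280.0, 176.0, 330.0, 234.0], 0.68)]
scene lever_tip [([280.0, 177.0, 330.0, 236.0], 0.63)]
scene latch_loop [([282.0, 176.0, 328.0, 226.0], 0.9), ([193.0, 319.0, 348.0, 466.0], 0.46)]
scene loop_bar [([276.0, 176.0, 328.0, 230.0], 0.58)]
scene keeper [([321.0, 156.0, 423.0, 262.0], 0.86)]
scene offcut_box [([319.0, 156.0, 421.0, 258.0], 0.74)]
scene last [([372.0, 251.0, 490.0, 339.0], 0.9), ([292.0, 157.0, 336.0, 203.0], 0.52)]
scene die [([235.0, 210.0, 271.0, 253.0], 0.83)]
scene tin [([290.0, 157.0, 337.0, 208.0], 0.69)]
scene rule []
top latch_lever [([326.0, 225.0, 376.0, 277.0], 0.65), ([318.0, 226.0, 373.0, 276.0], 0.64)]
top lever_tip [([319.0, 222.0, 372.0, 277.0], 0.79)]
top latch_loop [([325.0, 224.0, 374.0, 280.0], 0.87)]
top loop_bar [([326.0, 224.0, 373.0, 274.0], 0.73)]
top keeper [([193.0, 242.0, 313.0, 347.0], 0.85)]
top offcut_box [([196.0, 241.0, 315.0, 345.0], 0.7)]
top last [([190.0, 140.0, 319.0, 207.0], 0.66)]
top die [([361.0, 307.0, 393.0, 338.0], 0.7)]
top tin [([259.0, 335.0, 311.0, 395.0], 0.83), ([318.0, 226.0, 372.0, 276.0], 0.4)]
top rule [([337.0, 126.0, 500.0, 197.0], 0.68)]
```

```bash
cat > h.py <<'E'
import numpy as np
from bench import viewer
def proj(c,X):
    p=viewer.camera_params(c);X=np.atleast_2d(X);q=X@p["R"].T+p["t"];q=q@p["mtx"].T;return q[:,:2]/q[:,2:]
def ray(c,uv,z):
    p=viewer.camera_params(c);d=p["R"].T@np.linalg.inv(p["mtx"])@np.array([uv[0],uv[1],1.]);o=-p["R"].T@p["t"]
    return o+d*(z-o[2])/d[2]
E
echo ok
```

```text
ok
```

View pics/t1.png

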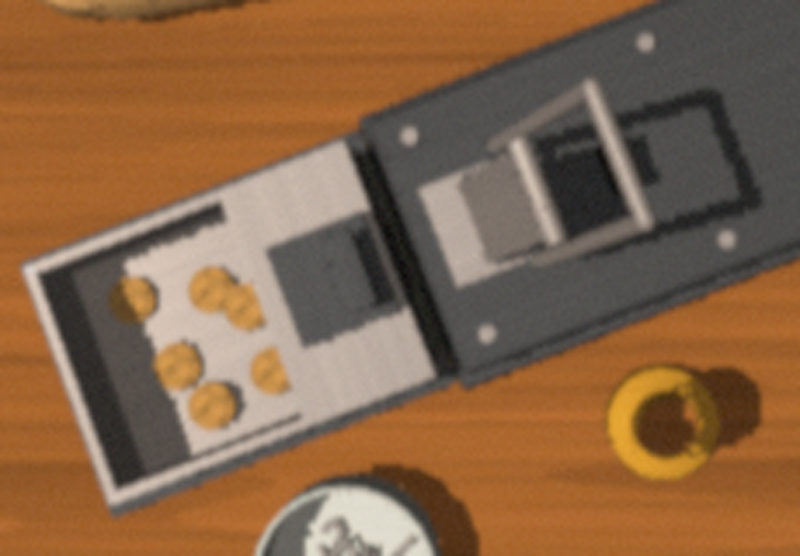

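View pics/s1.png

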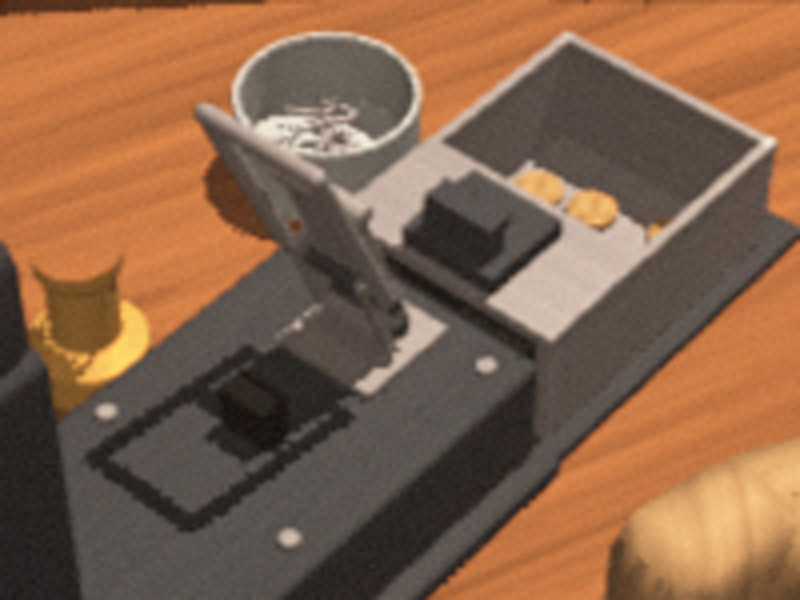

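```bash
cat >> h.py <<'E'
def w(p,P):
    x,y,ps=p; P=np.atleast_2d(np.array(P,float));c,s=np.cos(ps),np.sin(ps)
    # machine y=(c,s), machine x=(s,-c)
    return np.stack([x+P[:,0]*s+P[:,1]*c,y-P[:,0]*c+P[:,1]*s,P[:,2]],1)
def geo(a,L):
    tip=np.array([-83*np.cos(a),90+83*np.sin(a)]);b=a-.12
    h=np.array([-34*np.cos(b),90+34*np.sin(b)]);e=L-a
    return tip,h,h+103*np.array([np.cos(e),np.sin(e)])
E
python3 - <<'E'
from h import *
from scipy.optimize import least_squares
obs=[("top",(288.5,234.5),(65,38,70)),("top",(317,308.5),(-65,38,70)),("scene",(363.7,240.5),(65,38,70)),
("top",(355.2,223.9),("b",29)),("top",(371,264.7),("b",-29)),("top",(333.6,241.1),("t",22)),("top",(344.9,269.9),("t",-22)),
("scene",(280.7,176.7),("b",-29)),("scene",(309.5,194.5),("b",29))]
def res(v,full=False):
    tip,h,bar=geo(v[3],v[4]);r=[]
    for c,uv,P in obs:
        if P[0]=="b":P=(P[1],*bar)
        if P[0]=="t":P=(P[1],*tip)
        r.append(proj(c,w(v[:3],P))[0]-uv)
    return np.array(r) if full else np.append(np.ravel(r),(v[4]-3.15)*5)
o=ray("top",(320,260),80)
s=least_squares(res,[o[0],o[1],1.9,1.3,3.15],loss="soft_l1")
v=s.x;print(v);print(res(v,True).round(1))
tip,h,bar=geo(*v[3:]);print("machine tip,h,bar",tip,h,bar)
for n,P in [("pivot",(0,0,90)),("tip",(0,*tip)),("bar",(0,*bar)),("colfront",(0,-205,315))]:print(n,w(v[:3],P).round(1))
np.save("v.npy",v)
# keeper guess
for c,q in [("top",(291,278))]:
    k=ray(c,q,95);print("keeper",k)
    d=k[:2]-v[:2];print(d@[np.sin(v[2]),-np.cos(v[2])],d@[np.cos(v[2]),np.sin(v[2])])
for n,uv,z in[("last",(302,157),108),("die",(377,321),75),("tin",(285,365),45)]:
    k=ray("top",uv,z);d=k[:2]-v[:2];print(n,k.round(),d@[np.sin(v[2]),-np.cos(v[2])],d@[np.cos(v[2]),np.sin(v[2])])
E
```

```text
[544.90177954 -33.87943015   1.93367717   1.27956678   3.26629999]
[[ 0.1  0.1]
 [ 0.2 -0. ]
 [ 0.1 -0.2]
 [-1.4  0. ]
 [-0.6  0.4]
 [-0.3 -0.8]
 [-0.1 -0.6]
 [-2.4  0.2]
 [-1.9  0.1]]
machine tip,h,bar [-23.83180812 169.50499935] [-13.59104689 121.16542065] [-55.20789954 215.38345277]
pivot [[544.9 -33.9  90. ]]
tip [[553.4 -56.2 169.5]]
bar [[564.5 -85.5 215.4]]
colfront [[ 617.7 -225.5  315. ]]
keeper [520.69252784  18.8574987   95.        ]
-3.912727597227989 57.896131949119194
last [712.  -1. 108.] 167.91802679171045 -28.43411246544455
die [ 451. -117.   75.] -117.88842928912433 -44.61768140953714
tin [375.  34.  45.] -134.46379883491028 123.91728333755341
```

```bash
cat >> h.py <<'E'
from scipy.spatial.transform import Rotation as Ro
def goto(*Ps):
    from bench import env
    v=np.load("v.npy");o=env.observe();R=Ro.from_quat(o["orientation"]).as_matrix()
    c,s=np.cos(v[2]),np.sin(v[2]);d=o["tcp_pos"][:2]-v[:2]
    print("t",round(o["time_s"],2),"tcp machine",round(d@[s,-c],1),round(d@[c,s],1),o["tcp_pos"][2].round(1),"F",o["contact_force"].round(1),"gap",o["finger_gap"].round(1))
    ty=np.degrees(np.arctan2(R[1,1],R[0,1]));t=np.degrees(np.arctan2(-c,s))
    print("twist needed",(((ty-t)+90)%180-90).round(2),"joints",o["joints"].round(2))
    for P in Ps:print(P,(R.T@(w(v[:3],P)[0]-o["tcp_pos"])/1000).round(4).tolist())
E
python3 - <<'E'
from h import *
goto((0,-100,290),(0,0,300),(0,100,300))
for uv in[(560,330),(635,305),(545,118),(470,150)]:print(ray("top",uv,315).round())
E
```

```text
Traceback (most recent call last):
  File "h.py", line 21, in goto
    print("t",round(o["time_s"],2),"tcp machine",round(d@[s,-c],1),round(d@[c,s],1),o["tcp_pos"][2].round(1),"F",o["contact_force"].round(1),"gap",o["finger_gap"].round(1))
                                                                                                                                                   ^^^^^^^^^^^^^^^^^^^^^
AttributeError: 'float' object has no attribute 'round'
```

```bash
sed -i 's/o\["finger_gap"\].round(1)/o["finger_gap"]/' h.py
python3 - <<'E'
from h import *
goto((0,-100,290),(0,0,300),(0,100,300))
for uv in[(560,330),(635,305),(545,118),(470,150)]:print(ray("top",uv,315).round())
E
```

```text
t 1.25 tcp machine -17.6 699.9 218.6 F [ 0.5 -0.8  0.4] gap 93.04423548339682
twist needed 44.7 joints [ 1.11  0.12  1.44  0.    1.58 -0.04]
(0, -100, 290) [-0.5809, -0.5501, -0.0714]
(0, 0, 300) [-0.5098, -0.4798, -0.0814]
(0, 100, 300) [-0.4388, -0.4094, -0.0814]
[ 466. -283.  315.]
[ 491. -360.  315.]
[ 693. -278.  315.]
[ 659. -197.  315.]
```

>>> {"op": "arm_command", "data": {
  "translation": [
    [-0.03,-0.03,-0.04],
    [-0.065,-0.06,-0.082],
    [-0.105,-0.1,-0.082],
    [-0.147,-0.138,-0.082],
    [-0.19,-0.178,-0.082],
    [-0.232,-0.217,-0.082],
    [-0.274,-0.256,-0.082],
    [-0.316,-0.295,-0.082],
    [-0.358,-0.334,-0.082],
    [-0.4,-0.373,-0.082],
    [-0.439,-0.409,-0.082],
    [-0.47,-0.44,-0.082]
  ],
  "twist": [0,5,10,15,20,25,30,35,40,44.7,44.7,44.7],
  "claw": [1,1,1,1,1,1,1,1,1,1,1,1],
  "newtons": 20
}}

```text
time_s: 2.75
tcp_pos: [525.6, 16.8, 300.8]
orientation: [0.568, 0.823, 0.0, 0.0]
contact_force: [0.5, -0.8, 0.0]
finger_gap: 0.6
```

```bash
python3 - <<'E'
from h import *
import cv2
goto((0,-95,290),(0,-95,198),(0,20,198))
cv2.imwrite("pics/w1.png",viewer.capture("wrist"))
E
```

```text
t 2.75 tcp machine -0.1 54.3 300.8 F [ 0.5 -0.8  0. ] gap 0.6442006838789989
twist needed -0.05 joints [-0.02 -0.22  1.63 -0.    1.73 -0.38]
(0, -95, 290) [-0.1493, 0.0002, 0.0108]
(0, -95, 198) [-0.1493, 0.0002, 0.1028]
(0, 20, 198) [-0.0343, 0.0001, 0.1028]
```

View pics/w1.png

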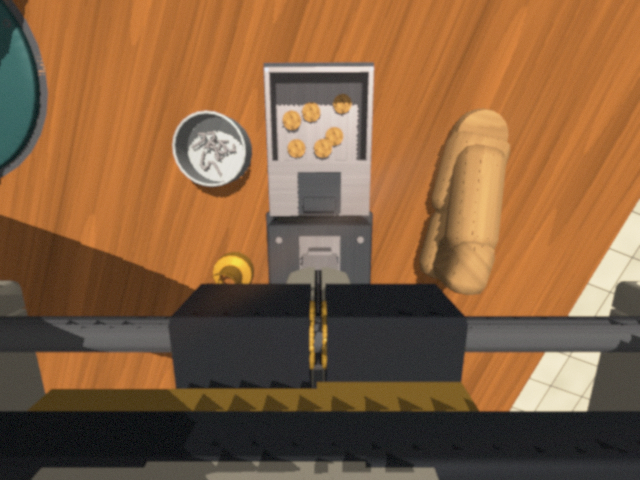

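>>> {"op": "arm_command", "data": {
  "translation": [
    [-0.04,0,0.0],
    [-0.08,0,0.0],
    [-0.12,0,0.0],
    [-0.15,0,0.01],
    [-0.15,0,0.02],
    [-0.15,0,0.02]
  ],
  "twist": [0,0,0,0,0,0],
  "claw": [1,1,1,1,1,1]
}}

```text
time_s: 3.55
tcp_pos: [579.1, -126.3, 279.7]
orientation: [0.569, 0.822, -0.001, -0.0]
contact_force: [0.3, -0.1, -0.4]
finger_gap: 0.6
```

```bash
python3 - <<'E'
from h import *
import cv2
goto((0,-95,290),(0,-95,198),(0,20,198))
cv2.imwrite("pics/w2.png",viewer.capture("wrist"))
s=viewer.capture("scene");cv2.imwrite("pics/s2.png",cv2.resize(s[60:360,130:530],(800,600)))
E
```

```text
t 3.55 tcp machine -0.8 -98.5 279.7 F [ 0.3 -0.1 -0.4] gap 0.5927981321493908
twist needed -0.14 joints [-0.26 -0.07  1.53 -0.    1.68 -0.62]
(0, -95, 290) [0.0035, 0.0008, -0.0103]
(0, -95, 198) [0.0036, 0.0009, 0.0817]
(0, 20, 198) [0.1186, 0.0007, 0.0816]
```

View pics/w2.png

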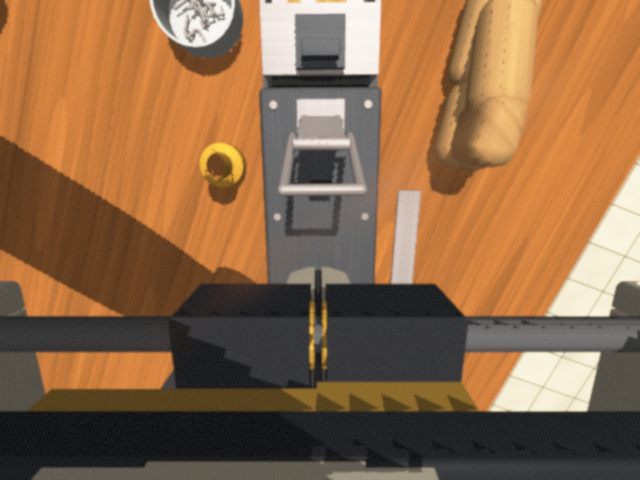

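View pics/s2.png

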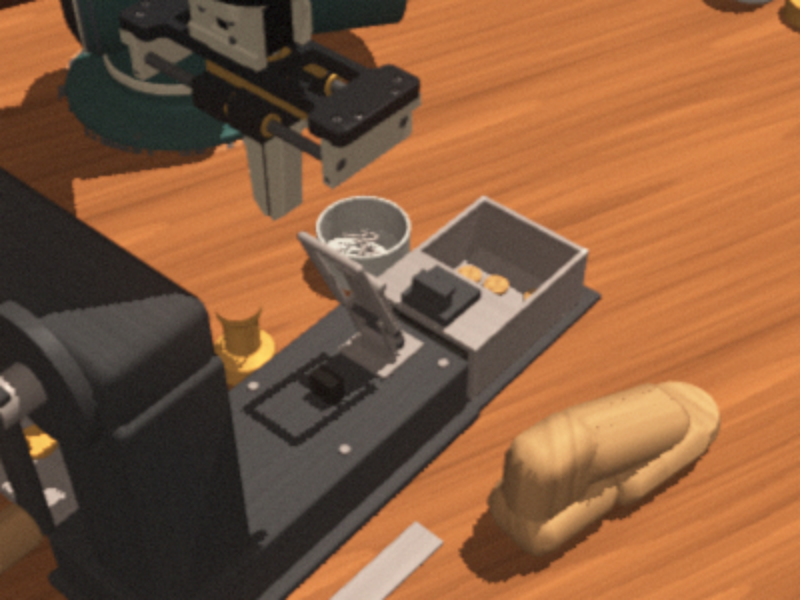

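```bash
python3 - <<'E'
from h import *
from bench import env
v=np.load("v.npy");o=env.observe();p=viewer.camera_params("wrist");T=p["T_tool_cam"]
R=Ro.from_quat(o["orientation"]).as_matrix();tip,h,bar=geo(*v[3:])
for n,P in [("barR",(29,*bar)),("barL",(-29,*bar)),("tip",(22,*tip)),("bed",(65,38,70)),("bed",(-65,38,70))]:
    X=R.T@(w(v[:3],P)[0]-o["tcp_pos"]);c=T[:3,:3].T@(X-T[:3,3]);q=p["mtx"]@c;print(n,q[:2]/q[2])
E
```

```text
barR [359.51164607 189.65088612]
barL [276.27929613 189.79452084]
tip [345.07758352 144.77650686]
bed [379.48750816  86.45260856]
bed [256.16605392  86.71886037]
```

>>> {"op": "arm_command", "data": {
  "translation": [
    [0,0.001,0.04],
    [0,0.001,0.082],
    [0,0.001,0.082],
    [0.018,0.001,0.082],
    [0.03,0.001,0.082],
    [0.042,0.001,0.082],
    [0.054,0.001,0.082],
    [0.066,0.001,0.082],
    [0.078,0.001,0.082]
  ],
  "twist": [0,0,0,0,0,0,0,0,0],
  "claw": [1,1,1,1,1,1,1,1,1]
}}

```text
time_s: 4.78
tcp_pos: [552.4, -52.0, 198.9]
orientation: [0.569, 0.823, -0.001, 0.001]
contact_force: [0.2, 0.2, -0.4]
finger_gap: 0.3
```

```bash
python3 - <<'E'
from h import *
import cv2
goto((0,15,198))
s=viewer.capture("scene");cv2.imwrite("pics/s3.png",cv2.resize(s[60:360,130:530],(800,600)))
E
```

```text
t 4.78 tcp machine 0.6 -19.6 198.9 F [ 0.2  0.2 -0.4] gap 0.30754030527566206
twist needed -0.09 joints [-0.14 -0.14  1.73 -0.    1.55 -0.5 ]
(0, 15, 198) [0.0346, -0.0007, 0.0008]
```

View pics/s3.png

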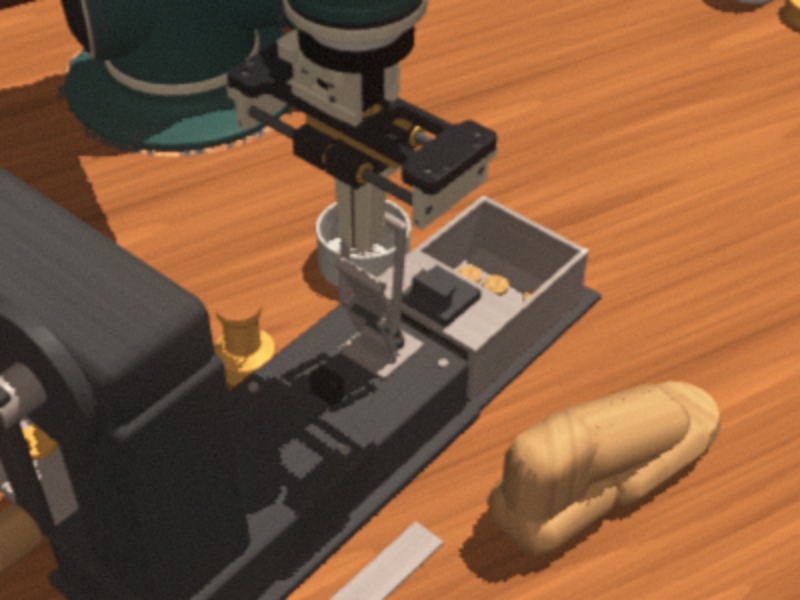

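>>> {"op": "arm_command", "data": {
  "translation": [
    [0.012,0,0],
    [0.024,0,0],
    [0.034,0,0],
    [0.04,0,0],
    [0.04,0,0],
    [0.04,0,0]
  ],
  "twist": [0,0,0,0,0,0],
  "claw": [1,1,1,1,1,1]
}}

```text
time_s: 5.58
tcp_pos: [538.1, -13.9, 198.9]
orientation: [0.568, 0.823, -0.0, 0.0]
contact_force: [0.3, -0.1, -0.2]
finger_gap: 0.0
```

```bash
python3 - <<'E'
from h import *
import cv2
goto((0,15,198))
s=viewer.capture("scene");cv2.imwrite("pics/s4.png",cv2.resize(s[110:260,230:430],(800,600)))
E
```

```text
t 5.58 tcp machine 0.7 21.1 198.9 F [ 0.3 -0.1 -0.2] gap 0.029495103995628068
twist needed -0.07 joints [-0.07 -0.18  1.76 -0.    1.56 -0.43]
(0, 15, 198) [-0.0061, -0.0007, 0.0009]
```

View pics/s4.png

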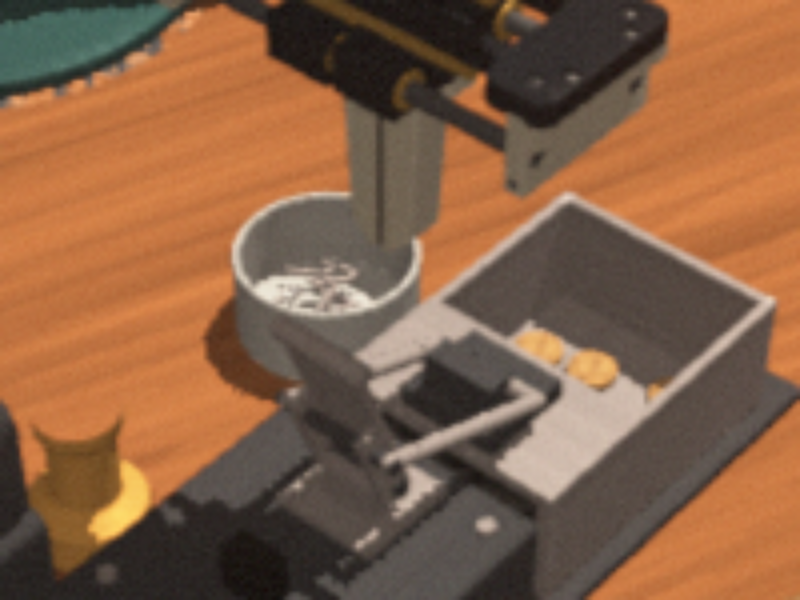

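>>> {"op": "arm_command", "data": {
  "translation": [
    [0,0,0.02],
    [0,-0.001,0.041],
    [-0.012,-0.001,0.041],
    [-0.024,-0.001,0.041],
    [-0.036,-0.001,0.044],
    [-0.047,-0.001,0.048],
    [-0.054,-0.001,0.053],
    [-0.061,-0.001,0.059],
    [-0.061,-0.001,0.059]
  ],
  "twist": [0,0,0,0,0,0,0,0,0],
  "claw": [1,1,1,1,1,1,1,1,1]
}}

```text
time_s: 6.75
tcp_pos: [558.6, -71.8, 139.3]
orientation: [0.569, 0.823, -0.001, 0.0]
contact_force: [0.7, 0.5, -0.4]
finger_gap: 0.7
```

```bash
python3 - <<'E'
from h import *
import cv2
goto((0,-50,126),(0,-56,113),(0,-59,103),(0,-60,92))
s=viewer.capture("scene");cv2.imwrite("pics/s5.png",cv2.resize(s[110:260,230:430],(800,600)))
E
```

```text
t 6.75 tcp machine -0.6 -40.3 139.3 F [ 0.7  0.5 -0.4] gap 0.7088481247860084
twist needed -0.11 joints [-0.17 -0.1   1.78 -0.    1.45 -0.53]
(0, -50, 126) [-0.0097, 0.0007, 0.0133]
(0, -56, 113) [-0.0156, 0.0007, 0.0263]
(0, -59, 103) [-0.0186, 0.0007, 0.0363]
(0, -60, 92) [-0.0196, 0.0007, 0.0473]
```

View pics/s5.png

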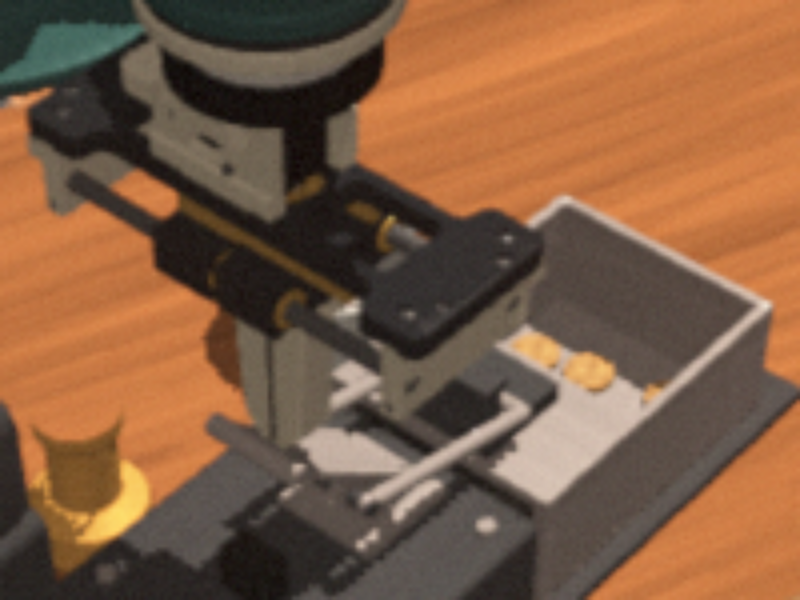

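>>> {"op": "arm_command", "data": {
  "translation": [
    [-0.005,0,0.007],
    [-0.01,0,0.013],
    [-0.013,0,0.02],
    [-0.016,0,0.026],
    [-0.017,0,0.031]
  ],
  "twist": [0,0,0,0,0],
  "claw": [1,1,1,1,1]
}}

```text
time_s: 7.42
tcp_pos: [564.4, -87.7, 107.7]
orientation: [0.569, 0.823, -0.001, -0.0]
contact_force: [0.6, -0.6, 1.1]
finger_gap: 0.3
```

```bash
python3 - <<'E'
from h import *
import cv2
goto((0,-59,103),(0,-60,92))
s=viewer.capture("scene");cv2.imwrite("pics/s6.png",cv2.resize(s[110:260,230:430],(800,600)))
s=viewer.capture("wrist");cv2.imwrite("pics/w6.png",s)
E
```

```text
t 7.42 tcp machine -0.9 -57.2 107.7 F [ 0.6 -0.6  1.1] gap 0.2954027935621049
twist needed -0.1 joints [-0.2  -0.06  1.8  -0.    1.4  -0.56]
(0, -59, 103) [-0.0018, 0.0009, 0.0047]
(0, -60, 92) [-0.0028, 0.0009, 0.0157]
```

View pics/s6.png

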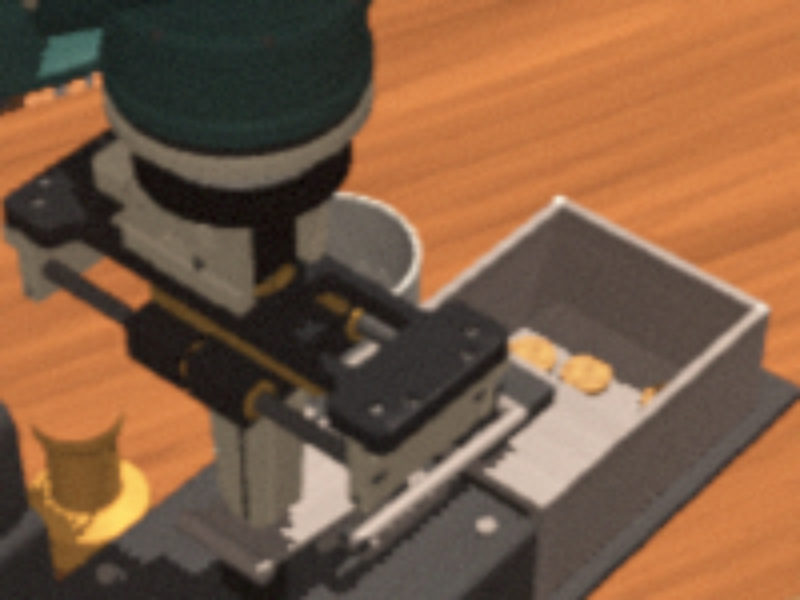

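View pics/w6.png

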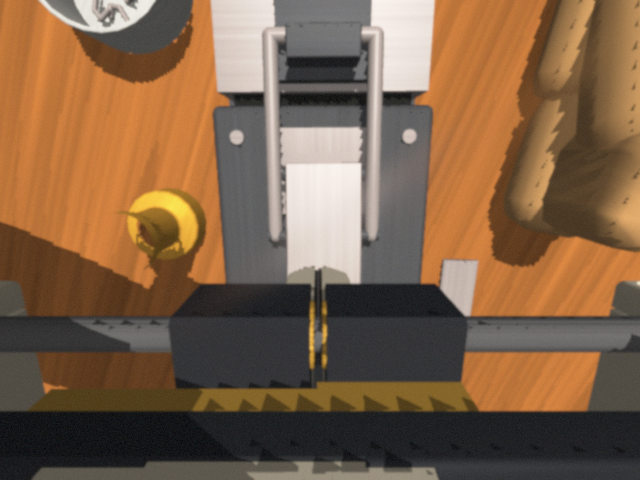

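>>> {"op": "arm_command", "data": {
  "translation": [
    [-0.001,0,0.004],
    [-0.002,0,0.008],
    [-0.003,0,0.012],
    [-0.003,0,0.012]
  ],
  "twist": [0,0,0,0],
  "claw": [1,1,1,1]
}}

```text
time_s: 8.02
tcp_pos: [565.1, -89.9, 97.0]
orientation: [0.569, 0.823, -0.001, -0.001]
contact_force: [-10.4, 5.4, 17.5]
finger_gap: 0.6
```

```bash
python3 - <<'E'
from h import *
goto((0,-60,92))
E
```

```text
t 8.03 tcp machine -1.1 -59.6 97.0 F [-10.4   5.4  17.5] gap 0.6088335496598354
twist needed -0.1 joints [-0.2  -0.05  1.81 -0.    1.38 -0.56]
(0, -60, 92) [-0.0004, 0.0011, 0.005]
```

>>> {"op": "arm_command", "data": {
  "translation": [
    [0,0,0.003],
    [0,0,0.006],
    [0,0,0.006]
  ],
  "twist": [0,0,0],
  "claw": [1,1,1]
}}

```text
time_s: 8.4
tcp_pos: [565.4, -90.0, 96.4]
orientation: [0.569, 0.823, -0.0, 0.0]
contact_force: [-30.1, 6.4, 56.1]
finger_gap: 0.7
```

```bash
python3 - <<'E'
from h import *
import cv2
goto((0,-60,92))
cv2.imwrite("pics/w7.png",viewer.capture("wrist"))
s=viewer.capture("scene");cv2.imwrite("pics/s7.png",cv2.resize(s[110:260,230:430],(800,600)))
E
```

```text
t 8.4 tcp machine -0.8 -59.7 96.4 F [-30.1   6.4  56.1] gap 0.6663569759047544
twist needed -0.09 joints [-0.2  -0.05  1.81 -0.    1.38 -0.56]
(0, -60, 92) [-0.0003, 0.0008, 0.0044]
```

View pics/s7.png

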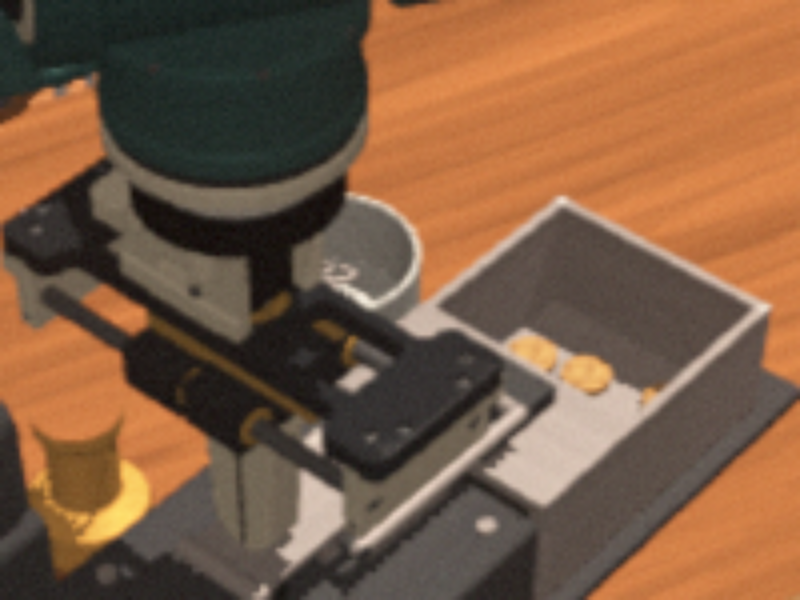

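>>> {"op": "arm_command", "data": {
  "translation": [
    [0,0,-0.01],
    [0.0,0,-0.05],
    [0.0,0,-0.1],
    [0,0,-0.15],
    [0,0,-0.15]
  ],
  "twist": [0,0,0,0,0],
  "claw": [1,1,1,1,1]
}}

```text
time_s: 9.12
tcp_pos: [566.5, -90.1, 250.6]
orientation: [0.569, 0.823, 0.001, 0.003]
contact_force: [0.5, -0.2, -0.9]
finger_gap: 0.7
```

```bash
python3 - <<'E'
from h import *
import cv2
goto((0,150,300))
cv2.imwrite("pics/w8.png",viewer.capture("wrist"))
s=viewer.capture("scene");cv2.imwrite("pics/s8.png",cv2.resize(s[110:260,230:430],(800,600)))
E
```

```text
t 9.12 tcp machine 0.2 -60.2 250.6 F [ 0.5 -0.2 -0.9] gap 0.6651570699571664
twist needed -0.08 joints [-0.2  -0.12  1.62 -0.    1.63 -0.56]
(0, 150, 300) [0.21, -0.0003, -0.0502]
```

View pics/s8.png

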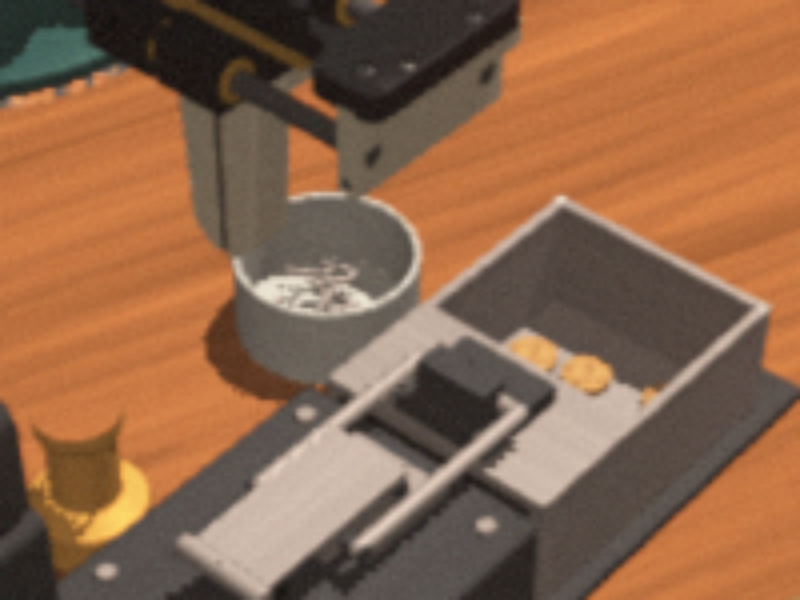

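View pics/w8.png

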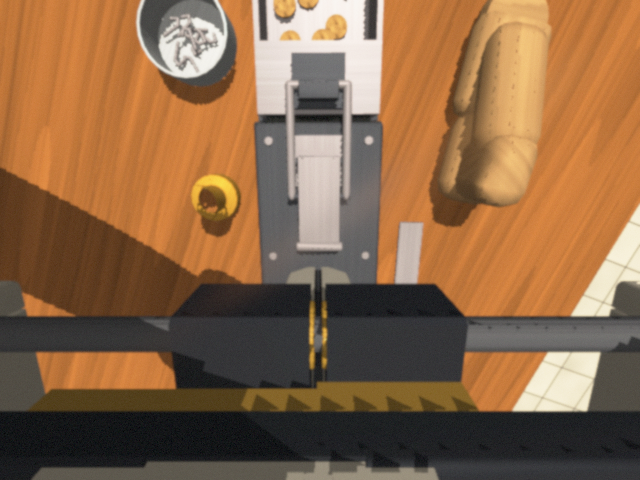

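```bash
python3 - <<'E'
from h import *
from bench import env
v=np.load("v.npy");o=env.observe();p=viewer.camera_params("wrist");T=p["T_tool_cam"]
R=Ro.from_quat(o["orientation"]).as_matrix()
for a in(0,.05,.1,.2,.3):
    tip=geo(a,3)[0]
    X=R.T@(w(v[:3],(0,*tip))[0]-o["tcp_pos"]);c=T[:3,:3].T@(X-T[:3,3]);q=p["mtx"]@c
    print(a,q[:2]/q[2],(proj("scene",w(v[:3],[(-22,*tip),(22,*tip)]))-[230,110])*4)
E
```

```text
0 [318.24223651 246.75767003] [[175.31537629 549.7738488 ]
 [256.32919722 604.70200688]]
0.05 [318.24517432 247.77800288] [[174.84236059 542.5562752 ]
 [256.09910702 597.50513048]]
0.1 [318.2479062  248.61860021] [[174.73656873 535.02106655]
 [256.23560252 589.977453  ]]
0.2 [318.25269615 249.72567218] [[175.6397149  519.07452422]
 [257.6188541  574.00596833]]
0.3 [318.25649016 250.0081859 ] [[178.03894352 502.10055124]
 [260.48786072 556.95341852]]
```

>>> {"op": "arm_command", "data": {
  "translation": [
    [-0.022,0,0.05],
    [-0.022,0,0.1],
    [-0.022,0,0.14],
    [-0.022,0,0.15],
    [-0.022,0,0.154],
    [-0.022,0,0.156],
    [-0.022,0,0.156]
  ],
  "twist": [0,0,0,0,0,0,0],
  "claw": [1,1,1,1,1,1,1]
}}

```text
time_s: 10.1
tcp_pos: [572.9, -110.6, 97.5]
orientation: [0.568, 0.823, -0.0, 0.001]
contact_force: [-46.5, 9.8, 89.3]
finger_gap: 0.7
```

```bash
python3 - <<'E'
from h import *
goto((0,-80,92))
E
```

```text
t 10.1 tcp machine -1.0 -81.7 97.5 F [-46.5   9.8  89.3] gap 0.6527602289569582
twist needed -0.08 joints [-0.23 -0.02  1.79 -0.    1.38 -0.6 ]
(0, -80, 92) [0.0017, 0.001, 0.0055]
```

>>> {"op": "arm_command", "data": {
  "translation": [
    [0,0,-0.01],
    [0.0,0,-0.06],
    [0.0,0,-0.12],
    [0.05,0,-0.18],
    [0.11,0,-0.2],
    [0.17,0,-0.2],
    [0.23,0,-0.2],
    [0.29,0,-0.2],
    [0.34,0,-0.2],
    [0.34,0,-0.2]
  ],
  "twist": [0,0,0,0,0,0,0,0,0,0],
  "claw": [1,1,1,1,1,1,1,1,1,1]
}}

```text
time_s: 11.35
tcp_pos: [450.8, 210.3, 295.3]
orientation: [0.567, 0.824, -0.001, 0.0]
contact_force: [0.3, -0.2, 0.2]
finger_gap: 0.4
```

```bash
python3 - <<'E'
from h import *
import cv2
goto((0,150,300))
s=viewer.capture("scene");cv2.imwrite("pics/s9.png",cv2.resize(s[110:260,230:430],(800,600),interpolation=cv2.INTER_CUBIC))
t=viewer.capture("top");cv2.imwrite("pics/t9.png",t)
E
```

```text
t 11.35 tcp machine -1.3 261.7 295.3 F [ 0.3 -0.2  0.2] gap 0.3766673461058929
twist needed 0.18 joints [ 0.39 -0.28  1.69 -0.    1.73  0.02]
(0, 150, 300) [-0.1117, 0.0009, -0.0045]
```

View pics/s9.png

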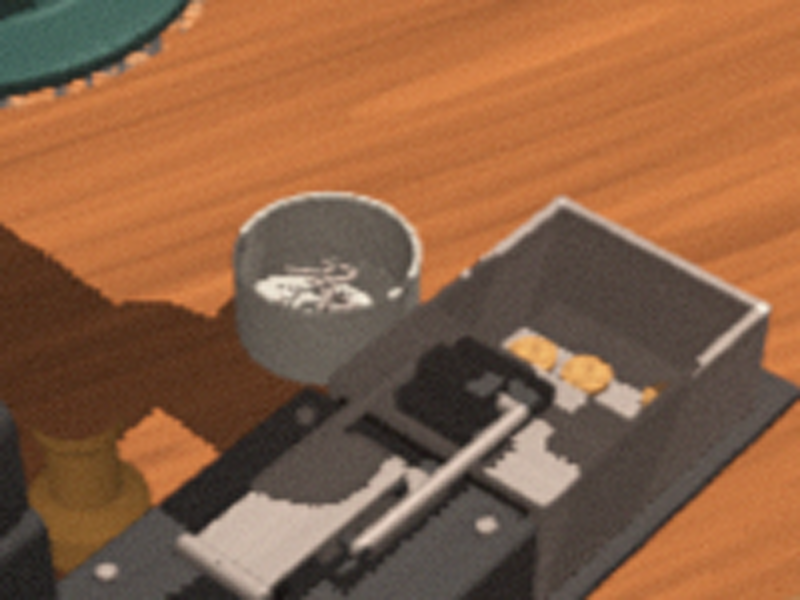

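View pics/t9.png

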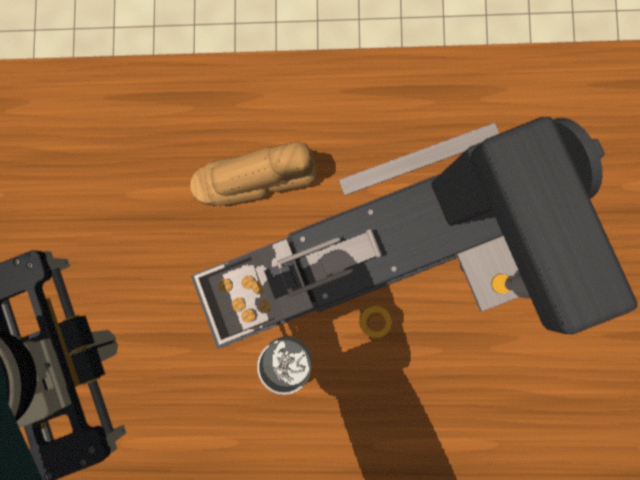

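```bash
python3 -c "
from bench import job_done
print(job_done())"
```

```text
the job is handed in; nothing more can be done
None
```

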